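# Take up a bisque cup with locking tongs and hold it over the catch basin

### The job

The small unglazed clay cup is to have glaze poured over it, so it must not be touched by the gripper, only by the tongs. Push the black lock tab at the back of the tongs fully home so that they spring open, pick the tongs up by their finger grips, close the red jaws on the cup and lift it off its bat. Finish while still holding the tongs, with the cup upright, still and well clear above the middle of the metal basin, and leave the glaze bottle, the red-lidded jar, the blue tile and the timer where they stand.

Things in the scene. Friction and masses are not known exactly. Their poses are not given: they have to be found in the camera images.
- tong_rest: Fixed wooden rest, origin on the surface below the tongs' hinge, x along the tongs to the jaws. Rear block x -30 to 16 mm, 64 wide, cheeks 43 high; front saddle x 118 to 140 mm, 108 wide, 38 high; low rail between (22 wide, 14 high). Fingers have room beside the rail and behind the rear block. A dowel stops the tongs sliding forward; they lift straight out.
- tongs: Hinge housing (44 mm wide) of the loose steel tongs, 0.14 kg in all, balanced at the finger grips. Origin midway between the hinge pins, half-way up, 45 mm above the work surface on the rest. x points along the tongs to the jaws, z up. Arms swing in the horizontal plane; the lowest part is 11 mm below the origin, the jaws reach 193 mm ahead.
- tongs_grip (a point): Point on the centre line between the two black finger grips, 85 mm ahead of the hinge, half-way up; axes as the tongs. Grips 46 mm long (x), 16 mm high. Width over their outsides: 26 mm locked shut, about 62 mm sprung open, 38 mm with the jaws closed on the cup (grips then parallel).
- tongs_jaws (a point): Point on the centre line between the jaws, 90 mm ahead of the finger grips, half-way up: the cup's axis belongs here. The red jaws are shallow Vs, 20 mm high, 34 mm long, that centre a 44 mm round; sprung open they stand about 95 mm apart at the middle, 75 mm at the tips, 112 mm over all.
- left_jaw: Red silicone-faced jaw on the left (+y) arm. Its origin is that arm's hinge pin.
- right_jaw: Red silicone-faced jaw on the right (-y) arm. Its origin is that arm's hinge pin.
- tongs_left (a joint): Opening angle of the left arm (rad); the right arm mirrors it. 0 shut, 0.078 closed on the cup, about 0.22 sprung open. The spring pushes out at each finger grip with about 6 N fully open, 10 N at the cup, 12 N shut; held about 5 to 10 mm narrower than fully open, the tongs can be carried with the jaws still wide enough for the cup.
- lock_tab_center (a point): Centre of the black lock tab behind the hinge, at the height of the tongs' origin: an upright block 11 (x) by 22 (y) by 26 mm high; 64 mm behind the hinge when pulled out (locked), 46 mm when home. Pinch it across y, or push it from behind, towards the jaws.
- lock_tab (a joint): Travel of the lock tab (m): 0 = pulled out, tongs locked shut; 0.018 = pushed fully home against its stop, tongs free to spring open. It needs about 3 to 5 N and stays where it is left.
- bat: Fixed round plywood bat, 160 mm across and 18 mm thick, origin under its centre on the work surface. The cup stands on it.
- cup_center (a point): Centre of the loose, hollow, unglazed matt clay-brown cup, half-way up. 44 mm across the straight body (lip 47 mm, foot 35 mm), 58 mm high, about 0.06 kg; the straight wall runs from 18 mm below to 21 mm above this point. z is the cup's axis, up.
- cup: The same cup; origin under the centre of its foot.
- basin_rim (a point): Centre of the mouth of the fixed, empty round metal basin, 164 mm across and 60 mm high; this point is 60 mm above the work surface.
- basin: The same basin; origin under its centre on the work surface.
- glaze_bottle: Loose glaze bottle with a buff-yellow label, 64 mm across, 208 mm high, origin under its centre. Bystander.
- red_jar: Loose glaze jar with a red lid, 68 mm across, 98 mm high, origin under its centre. Bystander.
- blue_tile: Loose round dark blue glaze sample tile, 44 mm across, 8 mm thick, lying flat, origin under its centre. Bystander.
- kiln_timer: Loose white wind-up timer, 62 x 68 x 62 mm, origin under its centre. Bystander.
Not all that is in view belongs to the job. Leave any pink or purple look-alike of the cup alone.

How it is judged:
On the way, in this order (a step that is already met when the one before it is completed fails the run):
1. the lock tab is fully home and the tongs have sprung open on their rest (value of joint lock_tab above 0.016 m and value of joint tongs_left above 0.15 rad and z of tongs_grip in the frame of tong_rest below 0.06 m), for 0.2 s.
2. the open tongs are lifted clear of their rest while the cup still stands on its bat (z of tongs in the frame of tong_rest above 0.065 m and contact force between tongs and tong_rest below 0.05 N and z of cup_center in the frame of bat below 0.052 m and contact force between the fingers and tongs above 0.5 N), for 0.2 s.
3. both jaws grip the cup and it is lifted clear of the bat (z of cup_center in the frame of bat above 0.062 m and contact force between cup and bat below 0.05 N and contact force between each of left_jaw, right_jaw and cup above 0.5 N), for 0.3 s.
At the end, for the whole second after the job is handed in: Gripper still on the tongs, both jaws on the cup, lock tab home; cup still, within 17 degrees of upright, centre within 40 mm of the basin's axis, foot 15 to 200 mm above its rim; cup not touching gripper or basin, tongs not touching basin (horizontal distance between cup_center and basin_rim below 0.04 m and z of cup_center in the frame of basin_rim between 0.044 and 0.23 m and angle between cup's own z axis and vertical below 0.3 rad and linear speed of cup below 0.03 m/s and contact force between each of left_jaw, right_jaw and cup above 0.5 N and contact force between the fingers and tongs above 1 N and contact force between the fingers and cup below 0.05 N and contact force between each of cup, tongs and basin below 0.05 N and value of joint lock_tab above 0.015 m); the arm keeps its last pose, push and grip.
It fails at once if the gripper or arm touches the cup (contact force between any of the fingers, the arm and cup above 0.3 N).
It fails at once if the cup is knocked over or dropped on its side (angle between cup's own z axis and vertical above 0.8 rad).
It fails at once if the glaze bottle, the red-lidded jar, the blue tile or the timer is pushed away or tipped (distance of any of glaze_bottle, red_jar, blue_tile, kiln_timer from where it was at the start of the episode above 0.02 m or angle between any of glaze_bottle, red_jar, kiln_timer's own z axis and vertical above 0.3 rad).
It also fails if it takes over 72 s, if anything falls off the work surface, if the arm or the gripper's body presses on something with over 40 N, if the wrist force passes 120 N, or if a joint passes its speed limit or range.

### The arm

A 6-joint arm with a two-finger parallel gripper is mounted at the origin on a cart in front of the work surface, level with it; the furniture and walls round the work are solid. World frame = base frame: x ahead of the robot, y to its left, z up, the work surface at z = 0. Lengths are in m, angles in rad, forces in N, time in s.
With the tool pointing down it reaches from about 0.225 to 0.875 m from the base axis. Payload 3.4 kg.
Tool frame: the origin (TCP) lies at the very end of the fingers, on their centre line; the grasp point (between the pads) lies 19 mm behind it (grip_depth is the distance from the TCP to the grasp point, in m); x points along the fingers, z is the direction in which the jaws open and shut, and the axes are right-handed (so a half turn about x gives the same grasp; the last joint's range is limited). The gripper opens to 85 mm and grips with 20 to 120 N. Pads are 22 mm wide; open, the fingers measure 114 mm over their backs; the gripper's body (76 mm by 85 mm) begins 54 mm behind the grasp point. The pads swing forward as they close: fully open they stand 13 mm farther back than shut.
Start: joints at [-1.398, 0.276, 1.505, -0, 1.361, -0.121], TCP at [0.167, -0.55, 0.231] pointing down, gripper open.
Joint ranges: [-2.89, 2.89], [-0.75, 2.08], [0.22, 2.7], [-1.18, 4.32], [0.11, 2.71], [-2.7, 2.7]. Speed limits (rad/s): [2.57, 2.57, 3.14, 3.14, 3.14, 3.14].

### API

Orientations are given as a unit quaternion [w, x, y, z].
In Python, from rig import get_state, get_image, sign_off, grip_depth gives the robot as it stands. The module is installed in compiled form; this text tells all that it offers.
- The arm moves only by the tool arm_command, never from a script. Its argument "series" is a list of rows, each an object with "dp": the shift along the tool's x, y, z scaled (see below), a list of three; "angular": the turn, a rotation vector about the tool's x, y, z scaled (see below), a list of three; "gripper": the finger opening in mm, from 0 to 85.4. A call has exactly 8 rows; each row shifts and turns the pose as measured when the row begins, along the tool's axes as they then stand; what a row does not reach is not made up. The controller multiplies each number of a shift by 0.12 m and each number of a turn by 90 degrees. A row lasts 1/8 s, in which the tool goes at most 62.5 mm and 10.7 degrees, less where a joint would pass 70% of its speed; a pose out of reach is approached as far as the arm can. A call with a number of a shift or a turn outside -1 to 1 is refused whole. A call with a gripper value outside its range is refused whole. The fingers move at their own pace and stop on an object; "grip_force" is the grip in N (left out, the last holds). Time passes only in rows, so rows that do not move let the fingers close, or fill a call up. It gives the time, the measured TCP pose, the force and the opening at its end, in the units of the state.
- get_state(): the state, without advancing time (a new reading comes with each control period).
- get_image(name): name is "scene" or "side" or "wrist"; returns a dict with "image" (480x640x3 uint8, blue, green, red), "depth" (480x640 float32, m along the optical axis (not along the pixel's ray), 0 where there is no reading), "mtx" (3x3 intrinsics, pixels), "view" (4x4, takes a point from world to camera coordinates); the wrist camera has in their place "mount" (4x4, takes a point from camera to tool coordinates, whose origin is the TCP and whose axes are the tool frame's). Camera axes: x right, y up, looking along -z (the intrinsics and any distortion apply to the point x, -y, -z); pixel columns grow to the right and rows downward; lengths in m; the calibration is good to about 2 mm. A picture is of the moment at which its call begins: read the wrist's pose just before it.
- sign_off(): hands the job in, once; it reports no verdict.
The state is a dict: "clock": time; "qpos": joint angles; "qd": joint speeds; "effort": joint torques, N m; "position": TCP position; "ee_rot": TCP orientation; "contact_force": force on the tool from outside, world axes, zero at the start; "moment": the same for the moment, N m; "width": finger opening in m.
Only numpy, scipy, OpenCV 4.12 (cv2) and the standard library are available. Lean on these libraries where they do the work, as an engineer would, in place of code of your own. Each camera call takes 0.05 s, during which the arm holds its last target. There are 200 camera calls.

## Working session

There is one attempt and no reset: what is moved stays moved. The work goes in short steps, Python scripts to look and compute and a tool call to move; the robot and the scene stay as the last step left them, time stands still between calls to the robot, and variables do not carry over. Pictures are saved under pics/ and viewed, about 8 in all and at most 12, crops included, and the job is handed in when it is done.

Besides the shell and the picture viewer there is one more tool, called after "Call:" by a JSON object that holds its "fn" and its "kwargs", one argument or row to a line. arm_command: Moves the arm, as the interface text tells. Its arguments: {"type":"object","properties":{"series":{"type":"array","items":{"type":"object","properties":{"dp":{"type":"array","items":{"type":"number"}},"angular":{"type":"array","items":{"type":"number"}},"gripper":{"type":"number"}}}},"grip_force":{"type":"number"}},"required":["series"]}

```bash
mkdir -p pics; cat > h.py <<'E'
import numpy as np, cv2
from rig import get_state, get_image, sign_off, grip_depth
from scipy.spatial.transform import Rotation as R
def tool():
    s=get_state(); q=s['ee_rot']; T=np.eye(4); T[:3,:3]=R.from_quat([q[1],q[2],q[3],q[0]]).as_matrix(); T[:3,3]=s['position']; return T
def cam(name):
    T=tool(); d=get_image(name)
    d['c2w']=T@d['mount'] if 'mount' in d else np.linalg.inv(d['view'])
    return d
def ray(d,u,v):
    k=d['mtx']; p=np.array([(u-k[0,2])/k[0,0],-(v-k[1,2])/k[1,1],-1.0]); M=d['c2w']
    return M[:3,3],M[:3,:3]@p
def onz(d,u,v,z):
    o,r=ray(d,u,v); return o+r*(z-o[2])/r[2]
def cloud(d):
    k=d['mtx']; v,u=np.mgrid[:480,:640]; z=d['depth']
    P=np.stack([(u-k[0,2])/k[0,0]*z,-(v-k[1,2])/k[1,1]*z,-z],-1)
    return P@d['c2w'][:3,:3].T+d['c2w'][:3,3]
E
python3 - <<'E'
from h import *
s=get_state();print(s, grip_depth)
for n in('scene','side'):
    d=cam(n); cv2.imwrite(f'pics/{n}0.png',d['image']); print({k:(v if k not in('image','depth') else v.shape) for k,v in d.items()})
E
```

```text
{'clock': 0.0, 'qpos': array([-1.39800184e+00,  2.76583400e-01,  1.50616358e+00, -9.15704242e-06,
        1.36068992e+00, -1.21020532e-01]), 'qd': array([ 0.00226506,  0.00162311,  0.00030199,  0.00336723, -0.00157009,
       -0.00013176]), 'effort': array([-1.00643727e-03, -4.16778052e+01, -2.45809704e+01, -3.03642601e-04,
        1.12004988e-02, -3.09653785e-06]), 'position': array([ 0.16640988, -0.549827  ,  0.23043419]), 'ee_rot': array([ 0.56732921,  0.42187037,  0.56827925, -0.42097701]), 'contact_force': array([-0.40925013,  1.01104905, -0.42844502]), 'moment': array([ 0.00726998, -0.02511191,  0.02188262]), 'width': 0.08512306332595236} 0.0187
{'image': (480, 640, 3), 'depth': (480, 640), 'mtx': array([[512.10787354,   0.        , 324.71738227],
       [  0.        , 512.10787354, 240.03784677],
       [  0.        ,   0.        ,   1.        ]]), 'view': array([[-0.80423857, -0.59429333, -0.00396922,  0.45507479],
       [ 0.41678813, -0.56876222,  0.70908194, -0.19535275],
       [-0.42366021,  0.56861672,  0.70511492, -1.07223685],
       [ 0.        ,  0.        ,  0.    
[... 289 characters left out ...]
, 640, 3), 'depth': (480, 640), 'mtx': array([[455.34851137,   0.        , 317.02060132],
       [  0.        , 455.34851137, 232.67997283],
       [  0.        ,   0.        ,   1.        ]]), 'view': array([[-0.82943931, -0.55803211,  0.0251118 ,  0.46459492],
       [ 0.33311236, -0.45803885,  0.8241581 , -0.18165477],
       [-0.4484045 ,  0.69195417,  0.56580282, -1.21370997],
       [ 0.        ,  0.        ,  0.        ,  1.        ]]), 'c2w': array([[-0.82943931,  0.33311236, -0.4484045 , -0.09836827],
       [-0.55803211, -0.45803885,  0.69195417,  1.01588562],
       [ 0.0251118 ,  0.8241581 ,  0.56580282,  0.82476596],
       [ 0.        ,  0.        ,  0.        ,  1.        ]])}
```

View pics/scene0.png

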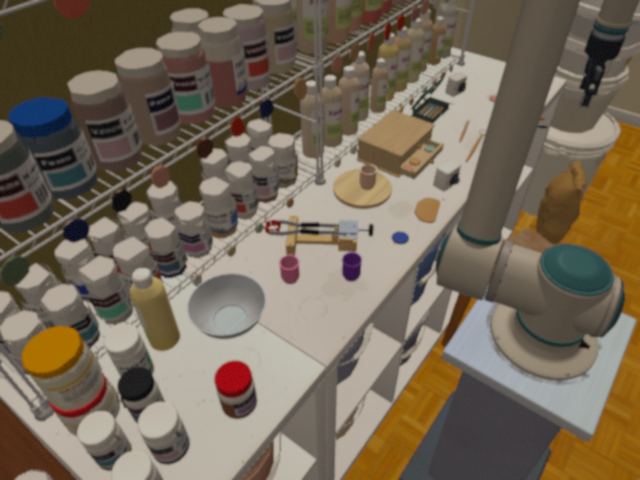

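View pics/side0.png

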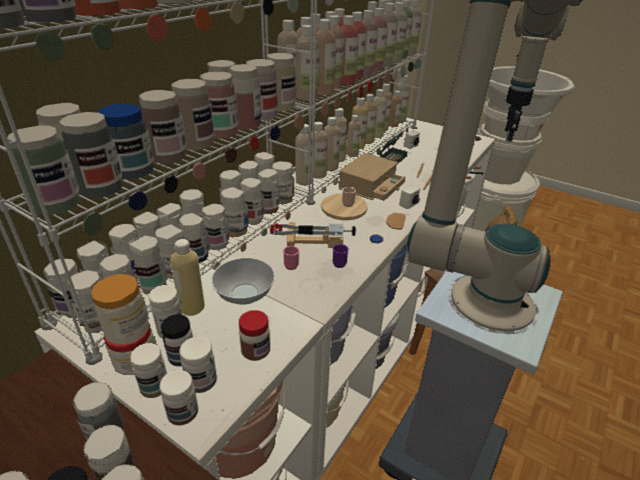

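Scene view: the tongs are on the rest with red jaws at (273,228) and the black tab at (371,230). The clay cup is on the bat at (368,177). Cup look-alikes are pink (290,268) and purple (352,266). The basin is at (228,305), blue tile (400,238), timer (447,175), red jar (235,388) and bottle (155,310). I choose the brown cup on the bat.

```bash
python3 - <<'E'
from h import *
d=cam('scene'); P=cloud(d)
for n,u,v in [('cup top',368,170),('cup mid',367,180),('bat',345,190),('bat r',385,195),('tab',371,229),('tab2',371,233),('housing',348,228),('jaw',274,228),('grip',312,231),('basin rimL',190,308),('rimR',264,300),('rimfar',235,280),('rimnear',222,332),('bottle',143,275),('jar',233,372),('tile',400,238),('timer',444,168),('pink',290,260),('purple',352,258),('rest rear',347,246),('rest front',290,246),('block',395,130),('shelfpost',320,180),('shelf near',200,260)]:
    print(n,P[v,u].round(3),d['depth'][v,u])
I=d['image']; c=I[120:345,180:470]; cv2.imwrite('pics/crop.png',cv2.resize(c,None,fx=2.7,fy=2.66,interpolation=3))
E
```

```text
cup top [ 0.562 -0.192  0.057] 1.3793212
cup mid [ 0.543 -0.158  0.054] 1.3542366
bat [ 0.592 -0.128  0.016] 1.3847752
bat r [ 0.494 -0.173  0.016] 1.368579
tab [ 0.431 -0.002  0.058] 1.215276
tab2 [ 0.43  -0.003  0.044] 1.2256607
housing [0.479 0.023 0.053] 1.2245181
jaw [0.661 0.088 0.   ] 1.3025042
grip [0.546 0.077 0.047] 1.2266787
basin rimL [0.609 0.412 0.049] 1.06112
rimR [0.494 0.309 0.057] 1.0652109
rimfar [0.591 0.297 0.043] 1.1235212
rimnear [0.539 0.397 0.006] 1.0706565
bottle [0.619 0.476 0.205] 0.919123
jar [0.408 0.484 0.096] 0.90233725
tile [ 0.383 -0.066  0.005] 1.2687737
timer [ 0.399 -0.314  0.062] 1.3755405
pink [0.532 0.179 0.043] 1.1655821
purple [0.422 0.09  0.042] 1.1705294
rest rear [0.467 0.044 0.016] 1.2335263
rest front [0.566 0.138 0.034] 1.2097775
block [ 0.593 -0.38   0.073] 1.4881207
shelfpost [ 0.68  -0.132  0.007] 1.4305923
shelf near [ 0.734  0.276 -0.002] 1.22744
```

View pics/crop.png

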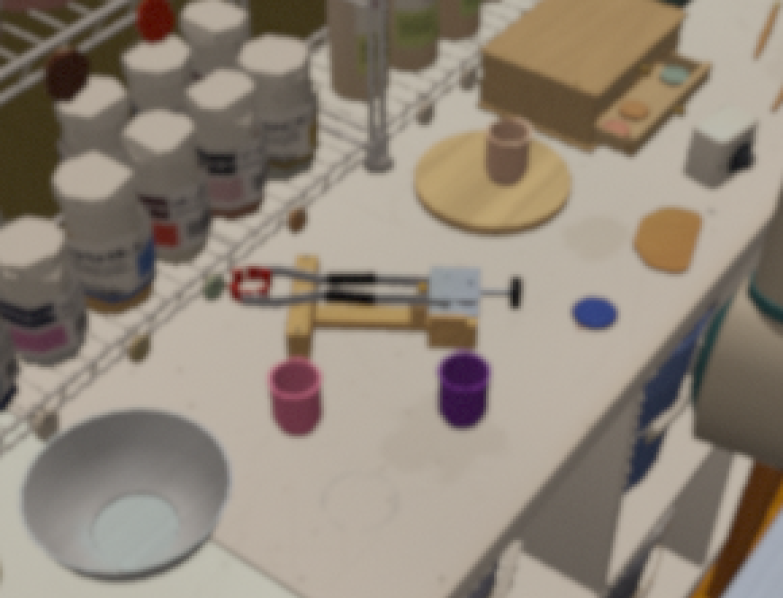

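```bash
python3 - <<'E'
from h import *
d=cam('scene'); P=cloud(d)
tab=onz(d,371,229.5,0.047); jaw=onz(d,273,227,0.05); print('tab',tab,'jaw',jaw, np.linalg.norm(jaw-tab), 'yaw',np.degrees(np.arctan2(*(jaw-tab)[1::-1])))
# cup: pixels of lip by depth/height
for nm,c,r in [('cup',np.array([0.555,-0.18]),0.05),('bat',np.array([.56,-.16]),.12)]:
    m=(np.hypot(P[...,0]-c[0],P[...,1]-c[1])<r)
    if nm=='cup': m&=(P[...,2]>.066)&(P[...,2]<.09)
    else: m&=(P[...,2]>.012)&(P[...,2]<.022)
    q=P[m]; print(nm,len(q),q.min(0),q.max(0),(q.min(0)+q.max(0))/2)
m=(np.hypot(P[...,0]-.56,P[...,1]-.34)<.13)&(P[...,2]>.05)&(P[...,2]<.068); q=P[m]
c,r=cv2.minEnclosingCircle(q[:,:2].astype(np.float32)); print('basin',len(q),c,r)
# obstacles: min x per height for shelf
for z0 in np.arange(.05,.75,.1):
    m=(P[...,2]>z0)&(P[...,2]<z0+.1)&(P[...,0]>.3)&(P[...,1]<.45)&(P[...,1]>-.35)&(d['depth']>0)
    q=P[m]; print(round(z0,2),len(q),np.percentile(q[:,0],[0,2,10]) if len(q) else '')
s=cam('side')
for nm,u,v,z in [('tab',354,231,.047),('jaw',275,229,.05),('cuplip',349,190,.076),('basinrim',243,277,.06)]: print('side',nm,onz(s,u,v,z))
print(tool().round(3))
E
```

```text
tab [ 0.4351822  -0.01045282  0.047     ] jaw [0.62853824 0.12428337 0.05      ] 0.23568919886892095 yaw 34.8699214592754
cup 98 [ 0.5294227  -0.19896436  0.06632859] [ 0.57680721 -0.15039627  0.07908479] [ 0.55311496 -0.17468031  0.07270669]
bat 1435 [ 0.48425587 -0.27985673  0.01201266] [ 0.67661587 -0.08398219  0.02196229] [ 0.58043587 -0.18191946  0.01698747]
basin 675 (0.5642811059951782, 0.33894073963165283) 0.12979289889335632
0.05 14647 [0.37087987 0.41817615 0.54960771]
0.15 12419 [0.67603913 0.70105709 0.71323266]
0.25 4596 [0.66677828 0.67206823 0.67571879]
0.35 14439 [0.67646982 0.69319657 0.7043171 ]
0.45 21408 [0.67630107 0.70487935 0.71412041]
0.55 2098 [0.67532573 0.67718101 0.67868931]
0.65 61 [0.67655262 0.67903705 0.68044867]
side tab [ 0.43187501 -0.00911266  0.047     ]
side jaw [0.62972835 0.12700107 0.05      ]
side cuplip [ 0.54977783 -0.17477565  0.076     ]
side basinrim [0.54959753 0.36104322 0.06      ]
[[-0.     0.957  0.29   0.166]
 [ 0.001  0.29  -0.957 -0.55 ]
 [-1.     0.    -0.001  0.231]
 [ 0.     0.     0.     1.   ]]
```

Call:
{"fn": "arm_command", "kwargs": {
  "series": [
    {"dp": [-0.08,0.36,-0.35],"angular": [0,0,0],"gripper": 0},
    {"dp": [-0.08,0.36,-0.35],"angular": [0,0,0],"gripper": 0},
    {"dp": [-0.08,0.36,-0.35],"angular": [0,0,0],"gripper": 0},
    {"dp": [-0.08,0.36,-0.35],"angular": [0,0,0],"gripper": 0},
    {"dp": [-0.08,0.36,-0.35],"angular": [0,0,0],"gripper": 0},
    {"dp": [-0.08,0.36,-0.35],"angular": [0,0,0],"gripper": 0},
    {"dp": [-0.08,0.36,-0.35],"angular": [0,0,0],"gripper": 0},
    {"dp": [-0.08,0.36,-0.35],"angular": [0,0,0],"gripper": 0}
  ],
  "grip_force": 40
}}

```text
clock: 1.25
position: [0.4052, -0.1223, 0.3087]
ee_rot: [0.567, 0.425, 0.565, -0.423]
contact_force: [0.2, -1.1, -0.5]
width: 0.0001
```

```bash
python3 - <<'E'
from h import *
print(tool().round(3)); d=cam('wrist'); print(d['mount'].round(3),d['mtx'][0,0]); cv2.imwrite('pics/w1.png',d['image'])
E
```

```text
[[ 0.004  0.96   0.28   0.405]
 [ 0.001  0.28  -0.96  -0.122]
 [-1.     0.004  0.001  0.309]
 [ 0.     0.     0.     1.   ]]
[[-0.     0.311 -0.95  -0.143]
 [-0.001  0.95   0.311  0.078]
 [ 1.     0.001  0.    -0.   ]
 [ 0.     0.     0.     1.   ]] 388.4399179495884
```

Call:
{"fn": "arm_command", "kwargs": {
  "series": [
    {"dp": [0,0.2,-0.22],"angular": [-0.05,0,0],"gripper": 0},
    {"dp": [0,0.2,-0.22],"angular": [-0.05,0,0],"gripper": 0},
    {"dp": [0,0.2,-0.22],"angular": [-0.05,0,0],"gripper": 0},
    {"dp": [0,0.2,-0.22],"angular": [-0.05,0,0],"gripper": 0},
    {"dp": [0,0,0],"angular": [0,0,0],"gripper": 0},
    {"dp": [0,0,0],"angular": [0,0,0],"gripper": 0},
    {"dp": [0,0,0],"angular": [0,0,0],"gripper": 0},
    {"dp": [0,0,0],"angular": [0,0,0],"gripper": 0}
  ]
}}

```text
clock: 2.3
position: [0.4553, 0.0241, 0.3116]
ee_rot: [0.631, 0.327, 0.626, -0.32]
contact_force: [0.6, 1.2, -0.1]
width: -0.0001
```

```bash
python3 - <<'E'
from h import *
print(tool().round(3)); d=cam('wrist'); cv2.imwrite('pics/w2.png',d['image'])
E
```

```text
[[ 0.011  0.814  0.581  0.455]
 [ 0.006  0.581 -0.814  0.024]
 [-1.     0.012  0.001  0.312]
 [ 0.     0.     0.     1.   ]]
```

View pics/w2.png

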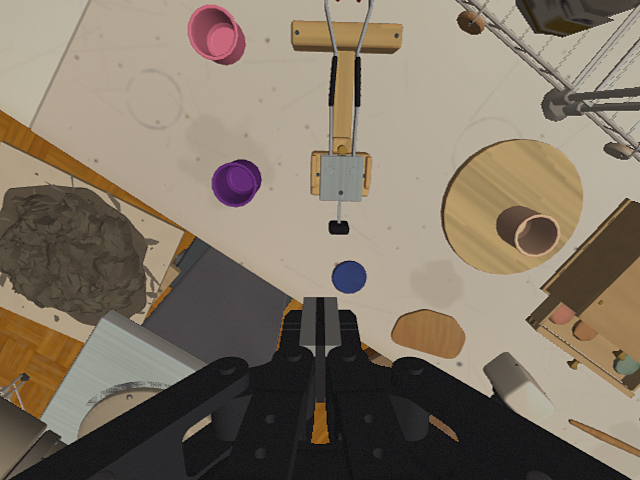

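```bash
python3 - <<'E'
from h import *
d=cam('wrist'); I=d['image']; P=cloud(d)
hsv=cv2.cvtColor(I,cv2.COLOR_BGR2HSV)
def blob(m,x0,y0,x1,y1):
    z=np.zeros_like(m); z[y0:y1,x0:x1]=m[y0:y1,x0:x1]
    n,l,st,c=cv2.connectedComponentsWithStats(z.astype(np.uint8)); i=1+np.argmax(st[1:,4]); return c[i],st[i]
dark=(hsv[...,2]<70)
for nm,b,z in [('tab',(322,212,356,242),.058),('gripL',(322,50,340,112),.053),('gripR',(350,50,368,112),.053)]:
    c,st=blob(dark,*b); print(nm,c,st,onz(d,*c,z))
hs=(np.abs(hsv[...,0].astype(int)-105)<15)&(hsv[...,2]>110)
c,st=blob(hs,310,140,375,210); print('housing',c,st,onz(d,*c,.056),P[170,341])
for nm,u,v,z in [('lipL',514,235,.076),('lipR',559,233,.076),('lipT',537,213,.076),('lipB',536,256,.076),('boxcornerL',527,320,.0),('boxtop',549,291,.075),('boxedge',627,200,.075),('b1',628,206,.07)]: print(nm,onz(d,u,v,z).round(3),P[v,u].round(3))
for u,v in [(560,275),(580,262),(600,230),(600,250),(560,310),(620,210),(600,330),(540,318)]: print(u,v,P[v,u].round(3))
c=I[110:345,420:640]; cv2.imwrite('pics/c2.png',cv2.resize(c,None,fx=2.5,fy=2.5))
E
```

```text
tab [338.30638298 227.32340426] [329 221  20  13 235] [ 0.4391865  -0.01092346  0.058     ]
gripL [332.48117155  80.58158996] [329  56   8  50 239] [0.55290111 0.07914842 0.053     ]
gripR [357.05363985  81.98850575] [355  57   6  55 261] [0.56559689 0.0591539  0.053     ]
housing [330.625      148.58333333] [330 140   2  16  24] [0.50035956 0.04338753 0.056     ] [0.48925632 0.02229813 0.05616584]
lipL [ 0.54  -0.158  0.076] [ 0.54  -0.159  0.075]
lipR [ 0.568 -0.194  0.076] [ 0.568 -0.194  0.075]
lipT [ 0.57  -0.161  0.076] [ 0.571 -0.165  0.069]
lipB [ 0.537 -0.193  0.076] [ 0.537 -0.192  0.077]
boxcornerL [ 0.47  -0.299 -0.   ] [ 0.471 -0.29   0.012]
boxtop [ 0.516 -0.233  0.075] [ 0.516 -0.28   0.016]
boxedge [ 0.632 -0.225  0.075] [ 0.653 -0.279  0.005]
b1 [ 0.63  -0.234  0.07 ] [ 0.646 -0.28   0.012]
560 275 [ 0.539 -0.281  0.009]
580 262 [ 0.565 -0.281  0.019]
600 230 [ 0.609 -0.28   0.006]
600 250 [ 0.587 -0.28   0.029]
560 310 [ 0.506 -0.308  0.019]
620 210 [ 0.639 -0.278  0.009]
600 330 [ 0.515 -0.31   0.079]
540 318 [ 0.484 -0.289  0.026]
```

View pics/c2.png

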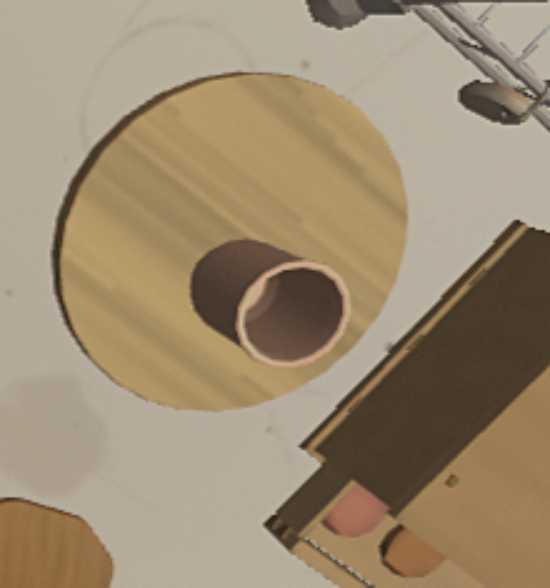

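Call:
{"fn": "arm_command", "kwargs": {
  "series": [
    {"dp": [0.1,-0.1,0.03],"angular": [0.017,0,0],"gripper": 0},
    {"dp": [0.25,-0.1,0.03],"angular": [0,0,0],"gripper": 0},
    {"dp": [0.25,-0.1,0.03],"angular": [0,0,0],"gripper": 0},
    {"dp": [0.25,-0.1,0.02],"angular": [0,0,0],"gripper": 0},
    {"dp": [0.25,-0.1,0.02],"angular": [0,0,0],"gripper": 0},
    {"dp": [0.25,-0.08,0.02],"angular": [0,0,0],"gripper": 0},
    {"dp": [0.25,0,0],"angular": [0,0,0],"gripper": 0},
    {"dp": [0,0,0],"angular": [0,0,0],"gripper": 0}
  ]
}}

```text
clock: 3.4
position: [0.4104, -0.0331, 0.115]
ee_rot: [0.628, 0.338, 0.619, -0.33]
contact_force: [-0.2, 0.1, 0.9]
width: -0.0
```

```bash
cat >> h.py <<'E'
def to(x,y,z,yaw=None):
    T=tool(); e=T[:3,:3].T@(np.array([x,y,z])-T[:3,3]); print('pos',T[:3,3].round(4),'dp units total',(e/.12).round(3),'tool y yaw',np.degrees(np.arctan2(T[1,1],T[0,1])).round(2),'x axis',T[:3,0].round(3), 'y.z',T[2,1].round(3))
E
python3 - <<'E'
from h import *
to(.4095,-.0314,.036)
d=cam('wrist'); cv2.imwrite('pics/w3.png',d['image'])
E
```

```text
pos [ 0.4104 -0.0331  0.115 ] dp units total [ 0.658 -0.009 -0.02 ] tool y yaw 33.61 x axis [ 0.017  0.005 -1.   ] y.z 0.017
```

View pics/w3.png

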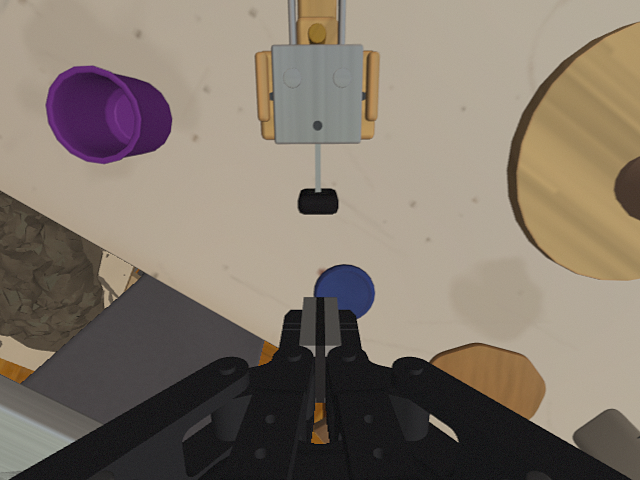

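Shows the tab at (318,201), in line with the closed fingertips at x≈321; the housing is centred at (318,95).

Call:
{"fn": "arm_command", "kwargs": {
  "series": [
    {"dp": [0.15,0,0],"angular": [0,0,0],"gripper": 0},
    {"dp": [0.15,0,0],"angular": [0,0,0],"gripper": 0},
    {"dp": [0.15,0,0],"angular": [0,0,0],"gripper": 0},
    {"dp": [0.15,0,0],"angular": [0,0,0],"gripper": 0},
    {"dp": [0.08,0,0],"angular": [0,0,0],"gripper": 0},
    {"dp": [0,0.04,0],"angular": [0,0,0],"gripper": 0},
    {"dp": [0,0.04,0],"angular": [0,0,0],"gripper": 0},
    {"dp": [0,0.0,0],"angular": [0,0,0],"gripper": 0}
  ]
}}

```text
clock: 4.45
position: [0.4337, -0.0305, 0.0432]
ee_rot: [0.637, 0.34, 0.61, -0.327]
contact_force: [0.0, 0.9, -0.4]
width: 0.0002
```

```bash
python3 - <<'E'
from h import *
to(.439,-.0124,.036)
E
```

```text
pos [ 0.4337 -0.0305  0.0432] dp units total [ 0.062  0.118 -0.103] tool y yaw 33.68 x axis [ 0.042 -0.002 -0.999] y.z 0.034
```

```bash
cat >> h.py <<'E'
def rot(yaw):
    c,s=np.cos(np.radians(yaw)),np.sin(np.radians(yaw)); W=np.array([[0,c,s],[0,s,-c],[-1,0,0]])
    print('ang units',(R.from_matrix(tool()[:3,:3].T@W).as_rotvec()/(np.pi/2)).round(3))
E
python3 - <<'E'
from h import *
to(.4095,-.0314,.036);rot(34);print(get_state()['qpos'].round(3),get_state()['contact_force'])
E
```

```text
pos [ 0.4337 -0.0305  0.0432] dp units total [ 0.051 -0.174 -0.107] tool y yaw 33.68 x axis [ 0.042 -0.002 -0.999] y.z 0.034
ang units [-0.004  0.016 -0.022]
[-0.237  0.252  2.1    0.012  0.748  0.738] [ 0.01210884  0.86183261 -0.44059813]
```

Call:
{"fn": "arm_command", "kwargs": {
  "series": [
    {"dp": [0,-0.09,0],"angular": [0,0.016,-0.02],"gripper": 0},
    {"dp": [0,-0.09,0],"angular": [0,0,0],"gripper": 0},
    {"dp": [0,0,0],"angular": [0,0,0],"gripper": 0},
    {"dp": [0,0,-0.05],"angular": [0,0,0],"gripper": 0},
    {"dp": [0,0,-0.05],"angular": [0,0,0],"gripper": 0},
    {"dp": [0.04,0,0],"angular": [0,0,0],"gripper": 0},
    {"dp": [0,0,0],"angular": [0,0,0],"gripper": 0},
    {"dp": [0,0,0],"angular": [0,0,0],"gripper": 0}
  ]
}}

```text
clock: 5.45
position: [0.4089, -0.0315, 0.0389]
ee_rot: [0.625, 0.335, 0.622, -0.332]
contact_force: [-1.0, -0.2, -0.3]
width: 0.0001
```

```bash
python3 - <<'E'
from h import *
to(.4095,-.0314,.036);rot(34);print(get_state()['contact_force'])
to(.439,-.0124,.036)
E
```

```text
pos [ 0.4089 -0.0315  0.0389] dp units total [0.024 0.004 0.002] tool y yaw 33.69 x axis [ 0.006  0.001 -1.   ] y.z 0.006
ang units [-0.003  0.002 -0.004]
[-0.95154455 -0.20567523 -0.28406485]
pos [ 0.4089 -0.0315  0.0389] dp units total [0.026 0.297 0.007] tool y yaw 33.69 x axis [ 0.006  0.001 -1.   ] y.z 0.006
```

Call:
{"fn": "arm_command", "kwargs": {
  "series": [
    {"dp": [0.01,0.04,0],"angular": [0,0,0],"gripper": 0},
    {"dp": [0.01,0.04,0],"angular": [0,0,0],"gripper": 0},
    {"dp": [0,0.04,0],"angular": [0,0,0],"gripper": 0},
    {"dp": [0,0.04,0],"angular": [0,0,0],"gripper": 0},
    {"dp": [0,0.04,0],"angular": [0,0,0],"gripper": 0},
    {"dp": [0,0.04,0],"angular": [0,0,0],"gripper": 0},
    {"dp": [0,0.04,0],"angular": [0,0,0],"gripper": 0},
    {"dp": [0,0.0,0],"angular": [0,0,0],"gripper": 0}
  ]
}}

```text
clock: 6.45
position: [0.4391, -0.0118, 0.0364]
ee_rot: [0.625, 0.335, 0.622, -0.332]
contact_force: [-0.4, 0.2, -0.4]
width: 0.0002
```

```bash
python3 - <<'E'
from h import *
to(.439,-.0124,.036);rot(34);print(get_state()['contact_force'])
d=cam('wrist'); cv2.imwrite('pics/w4.png',d['image'])
E
```

```text
pos [ 0.4391 -0.0118  0.0364] dp units total [ 0.004 -0.004  0.004] tool y yaw 33.71 x axis [ 0.005  0.001 -1.   ] y.z 0.005
ang units [-0.003  0.002 -0.003]
[-0.40958946  0.18377327 -0.39791741]
```

View pics/w4.png

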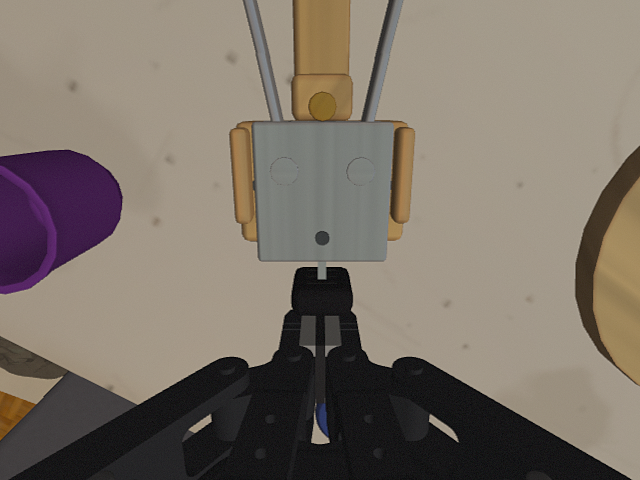

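The arms have sprung open; the tab is at (322,290), close behind the housing. I'll push a little further to feel the stop.

Call:
{"fn": "arm_command", "kwargs": {
  "series": [
    {"dp": [0,0.025,0],"angular": [0,0,0],"gripper": 0},
    {"dp": [0,0.025,0],"angular": [0,0,0],"gripper": 0},
    {"dp": [0,0.025,0],"angular": [0,0,0],"gripper": 0},
    {"dp": [0,0.025,0],"angular": [0,0,0],"gripper": 0},
    {"dp": [0,0.025,0],"angular": [0,0,0],"gripper": 0},
    {"dp": [0,0.025,0],"angular": [0,0,0],"gripper": 0},
    {"dp": [0,0.025,0],"angular": [0,0,0],"gripper": 0},
    {"dp": [0,0.025,0],"angular": [0,0,0],"gripper": 0}
  ]
}}

```text
clock: 7.5
position: [0.4382, -0.0115, 0.0365]
ee_rot: [0.619, 0.315, 0.633, -0.342]
contact_force: [-5.9, -8.7, 6.4]
width: -0.0001
```

```bash
python3 - <<'E'
from h import *
to(.439,-.0124,.036);print(get_state()['contact_force'])
E
```

```text
pos [ 0.4382 -0.0115  0.0365] dp units total [0.004 0.002 0.01 ] tool y yaw 34.66 x axis [-0.036 -0.025 -0.999] y.z -0.044
[-5.88285504 -8.72729566  6.40665634]
```

Call:
{"fn": "arm_command", "kwargs": {
  "series": [
    {"dp": [0,-0.1,0],"angular": [0,-0.02,0.02],"gripper": 0},
    {"dp": [0,-0.1,0],"angular": [0,0,0],"gripper": 0},
    {"dp": [-0.3,0,0],"angular": [0,0,0],"gripper": 0},
    {"dp": [-0.4,0,0],"angular": [0,0,0],"gripper": 85},
    {"dp": [-0.4,0.3,0],"angular": [0,0,0],"gripper": 85},
    {"dp": [-0.1,0.4,0],"angular": [0,0,0],"gripper": 85},
    {"dp": [0,0.3,0],"angular": [0,0,0],"gripper": 85},
    {"dp": [0,0.0,0],"angular": [0,0,0],"gripper": 85}
  ]
}}

```text
clock: 8.5
position: [0.5207, 0.0484, 0.1861]
ee_rot: [0.635, 0.323, 0.616, -0.336]
contact_force: [-0.1, -0.5, 0.3]
width: 0.0845
```

```bash
python3 - <<'E'
from h import *
to(.56,.07,.15);rot(34);print(get_state()['contact_force'])
d=cam('wrist'); cv2.imwrite('pics/w5.png',d['image'])
E
```

```text
pos [0.5207 0.0484 0.1861] dp units total [0.301 0.373 0.027] tool y yaw 34.4 x axis [ 0.015 -0.029 -0.999] y.z -0.004
ang units [0.004 0.021 0.003]
[-0.13258985 -0.53110457  0.29230141]
```

View pics/w5.png

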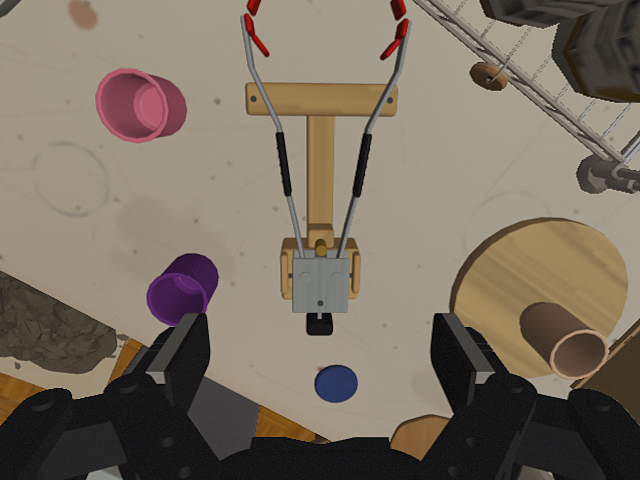

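Open tongs: grips at (283,165) and (362,166), hinge pins near (306,277) and (334,277), tab home at (320,323). All are unobstructed.

```bash
python3 - <<'E'
from h import *
d=cam('wrist')
I=d['image'];dark=(cv2.cvtColor(I,cv2.COLOR_BGR2GRAY)<60).astype(np.uint8)
for b in [(265,120,300,205),(345,120,380,205)]:
    m=dark[b[1]:b[3],b[0]:b[2]]; n,l,st,c=cv2.connectedComponentsWithStats(m); i=1+np.argmax(st[1:,4]); u,v=c[i]+b[:2]; print(u,v,st[i],onz(d,u,v,.053))
h=onz(d,320.5,277,.056); g=onz(d,322.5,165.5,.053); print(h,g,np.linalg.norm((g-h)[:2]),np.degrees(np.arctan2(*(g-h)[1::-1])))
c=np.mean([onz(d,u,v,.076) for u,v in [(551,352),(607,350),(579,329),(579,378)]],0);print('cup',c)
to(g[0],g[1],.15)
E
```

```text
283.8451882845188 160.60251046025104 [ 11   9  16  65 478] [0.5451869  0.09180742 0.053     ]
361.92118226600985 162.20361247947454 [  5   0  22  85 609] [0.57492256 0.04593006 0.053     ]
[0.48745379 0.02149365 0.056     ] [0.55750713 0.06757225 0.053     ] 0.0838493194620273 33.33549886462726
cup [ 0.55262592 -0.17652474  0.076     ]
pos [0.5179 0.0472 0.1856] dp units total [0.295 0.37  0.037] tool y yaw 34.33 x axis [ 0.011 -0.03  -0.999] y.z -0.008
```

Call:
{"fn": "arm_command", "kwargs": {
  "series": [
    {"dp": [0.05,0.1,0.01],"angular": [0.007,0.02,0.003],"gripper": 85},
    {"dp": [0.1,0.1,0.01],"angular": [0,0,0],"gripper": 85},
    {"dp": [0.1,0.1,0.01],"angular": [0,0,0],"gripper": 85},
    {"dp": [0.1,0.07,0],"angular": [0,0,0],"gripper": 85},
    {"dp": [0.1,0.02,0],"angular": [0,0,0],"gripper": 85},
    {"dp": [0,0,0],"angular": [0,0,0],"gripper": 85},
    {"dp": [0,0,0],"angular": [0,0,0],"gripper": 85},
    {"dp": [0,0.0,0],"angular": [0,0,0],"gripper": 85}
  ]
}}

```text
clock: 9.6
position: [0.5582, 0.0701, 0.1257]
ee_rot: [0.62, 0.333, 0.626, -0.336]
contact_force: [0.0, 0.5, 0.2]
width: 0.085
```

```bash
python3 - <<'E'
from h import *
to(.559,.068,.022);rot(33.5)
E
```

```text
pos [0.5582 0.0701 0.1257] dp units total [0.864 0.002 0.023] tool y yaw 33.52 x axis [-0.009  0.001 -1.   ] y.z -0.007
ang units [ 0.    -0.003  0.004]
```

Call:
{"fn": "arm_command", "kwargs": {
  "series": [
    {"dp": [0.08,0,0.01],"angular": [0,0,0],"gripper": 85},
    {"dp": [0.08,0,0.01],"angular": [0,0,0],"gripper": 85},
    {"dp": [0.08,0,0],"angular": [0,0,0],"gripper": 85},
    {"dp": [0.08,0,0],"angular": [0,0,0],"gripper": 85},
    {"dp": [0.08,0,0],"angular": [0,0,0],"gripper": 85},
    {"dp": [0.08,0,0],"angular": [0,0,0],"gripper": 85},
    {"dp": [0,0,0],"angular": [0,0,0],"gripper": 85},
    {"dp": [0,0.0,0],"angular": [0,0,0],"gripper": 85}
  ]
}}

```text
clock: 10.6
position: [0.5588, 0.0678, 0.0642]
ee_rot: [0.62, 0.333, 0.626, -0.336]
contact_force: [0.0, 1.0, 1.0]
width: 0.085
```

```bash
python3 - <<'E'
from h import *
to(.559,.068,.022);rot(33.5)
E
```

```text
pos [0.5588 0.0678 0.0642] dp units total [0.351 0.004 0.001] tool y yaw 33.51 x axis [-0.009  0.001 -1.   ] y.z -0.007
ang units [ 0.    -0.003  0.004]
```

Call:
{"fn": "arm_command", "kwargs": {
  "series": [
    {"dp": [0.07,0,0],"angular": [0,0,0],"gripper": 85},
    {"dp": [0.07,0,0],"angular": [0,0,0],"gripper": 85},
    {"dp": [0.07,0,0],"angular": [0,0,0],"gripper": 85},
    {"dp": [0.07,0,0],"angular": [0,0,0],"gripper": 85},
    {"dp": [0.07,0,0],"angular": [0,0,0],"gripper": 85},
    {"dp": [0,0,0],"angular": [0,0,0],"gripper": 70},
    {"dp": [0,0,0],"angular": [0,0,0],"gripper": 60},
    {"dp": [0,0.0,0],"angular": [0,0,0],"gripper": 54}
  ]
}}

```text
clock: 11.6
position: [0.5599, 0.0681, 0.0216]
ee_rot: [0.621, 0.334, 0.625, -0.335]
contact_force: [-1.8, -0.3, 2.0]
width: 0.0542
```

Call:
{"fn": "arm_command", "kwargs": {
  "series": [
    {"dp": [0,0,0],"angular": [0,0,0],"gripper": 54},
    {"dp": [0,0,0],"angular": [0,0,0],"gripper": 54},
    {"dp": [0,0,0],"angular": [0,0,0],"gripper": 54},
    {"dp": [0,0,0],"angular": [0,0,0],"gripper": 54},
    {"dp": [0,0,0],"angular": [0,0,0],"gripper": 54},
    {"dp": [0,0,0],"angular": [0,0,0],"gripper": 54},
    {"dp": [0,0,0],"angular": [0,0,0],"gripper": 54},
    {"dp": [0,0.0,0],"angular": [0,0,0],"gripper": 54}
  ]
}}

```text
clock: 12.6
position: [0.5599, 0.068, 0.0216]
ee_rot: [0.621, 0.334, 0.625, -0.335]
contact_force: [0.3, 0.1, -0.6]
width: 0.0539
```

```bash
python3 - <<'E'
from h import *
to(.559,.068,.022);rot(33.5);print(get_state()['width'])
d=cam('wrist'); cv2.imwrite('pics/w6.png',d['image'])
E
```

```text
pos [0.5599 0.068  0.0216] dp units total [-0.003 -0.006 -0.004] tool y yaw 33.49 x axis [-0.005  0.001 -1.   ] y.z -0.004
ang units [-0.    -0.002  0.002]
0.05392140754420238
```

View pics/w6.png

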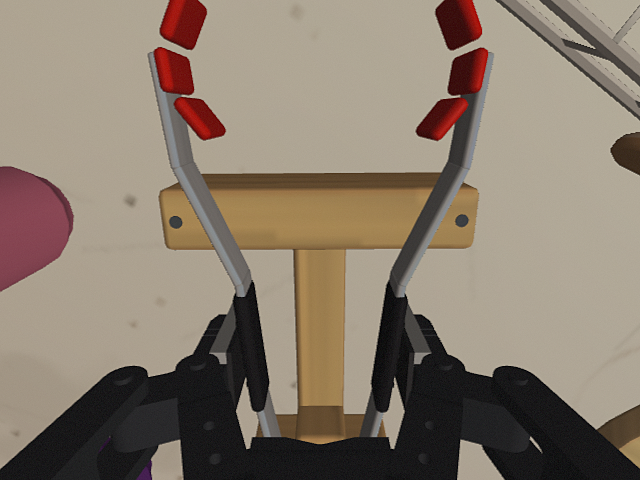

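The fingers hold both grips at 54 mm, and the jaws are at (174,70) and (470,70), wide open and clear. Next I'll lift.

Call:
{"fn": "arm_command", "kwargs": {
  "series": [
    {"dp": [-0.06,0,0],"angular": [0,0,0],"gripper": 54},
    {"dp": [-0.1,0,0],"angular": [0,0,0],"gripper": 54},
    {"dp": [-0.1,0,0],"angular": [0,0,0],"gripper": 54},
    {"dp": [-0.1,0,0],"angular": [0,0,0],"gripper": 54},
    {"dp": [-0.15,0,0],"angular": [0,0,0],"gripper": 54},
    {"dp": [-0.15,0,0],"angular": [0,0,0],"gripper": 54},
    {"dp": [-0.15,0,0],"angular": [0,0,0],"gripper": 54},
    {"dp": [-0.15,0.0,0],"angular": [0,0,0],"gripper": 54}
  ]
}}

```text
clock: 13.65
position: [0.5601, 0.0678, 0.1441]
ee_rot: [0.621, 0.334, 0.624, -0.335]
contact_force: [0.3, -1.0, -1.5]
width: 0.0541
```

```bash
python3 - <<'E'
from h import *
to(.463,-.1765,.14);rot(0);print(get_state()['width'],get_state()['contact_force'])
d=cam('wrist'); cv2.imwrite('pics/w7.png',d['image']); T=tool()
hsv=cv2.cvtColor(d['image'],cv2.COLOR_BGR2HSV)
m=((hsv[...,1]>170)&((hsv[...,0]<8)|(hsv[...,0]>172))&(hsv[...,2]>80)); P=cloud(d)
v,u=np.nonzero(m&(np.arange(480)[:,None]<200)); q=(P[v,u]-T[:3,3])@T[:3,:3]
for s in(u<320,u>=320): print(s.sum(),np.percentile(q[s],[2,50,98],axis=0).round(4))
E
```

```text
pos [0.5601 0.0678 0.1441] dp units total [ 0.037 -1.798  1.252] tool y yaw 33.5 x axis [-0.004  0.001 -1.   ] y.z -0.003
ang units [ 0.372 -0.001  0.003]
0.05408251158687742 [ 0.27188444 -1.04518926 -1.5392579 ]
4303 [[-0.0323  0.0716 -0.0431]
 [-0.0282  0.0892 -0.0381]
 [-0.014   0.1044 -0.0317]]
1683 [[-0.0328  0.0713  0.0294]
 [-0.0312  0.0867  0.036 ]
 [-0.0296  0.103   0.0408]]
```

View pics/w7.png

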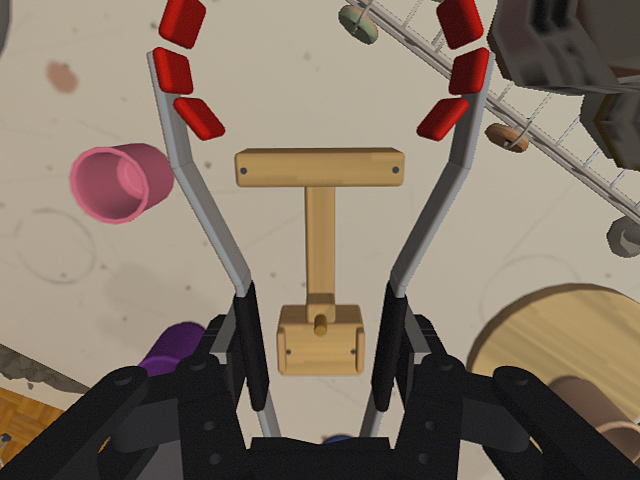

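Lifted: the rest is empty, the jaws are still at (174,70) and (470,70), and the tongs are steady in the fingers. Moving toward the cup.

Call:
{"fn": "arm_command", "kwargs": {
  "series": [
    {"dp": [0,-0.15,0.1],"angular": [0,0,0],"gripper": 54},
    {"dp": [0,-0.25,0.16],"angular": [0,0,0],"gripper": 54},
    {"dp": [0,-0.25,0.16],"angular": [0,0,0],"gripper": 54},
    {"dp": [0,-0.25,0.16],"angular": [0,0,0],"gripper": 54},
    {"dp": [0,-0.25,0.16],"angular": [0,0,0],"gripper": 54},
    {"dp": [0,-0.25,0.16],"angular": [0,0,0],"gripper": 54},
    {"dp": [0,-0.2,0.16],"angular": [0,0,0],"gripper": 54},
    {"dp": [0,-0.1,0.1],"angular": [0,0,0],"gripper": 54}
  ]
}}

```text
clock: 14.7
position: [0.4576, -0.1718, 0.1448]
ee_rot: [0.621, 0.333, 0.625, -0.336]
contact_force: [0.6, -0.8, -1.2]
width: 0.0543
```

Call:
{"fn": "arm_command", "kwargs": {
  "series": [
    {"dp": [0,0,0],"angular": [0.04,0,0],"gripper": 54},
    {"dp": [0,0,0],"angular": [0.06,0,0],"gripper": 54},
    {"dp": [0,0,0],"angular": [0.06,0,0],"gripper": 54},
    {"dp": [0,0,0],"angular": [0.06,0,0],"gripper": 54},
    {"dp": [0,0,0],"angular": [0.06,0,0],"gripper": 54},
    {"dp": [0,0,0],"angular": [0.06,0,0],"gripper": 54},
    {"dp": [0,0,0],"angular": [0.03,0,0],"gripper": 54},
    {"dp": [0,0,0],"angular": [0,0,0],"gripper": 54}
  ]
}}

```text
clock: 15.7
position: [0.4447, -0.1773, 0.1405]
ee_rot: [-0.489, -0.5, -0.5, 0.511]
contact_force: [0.8, 0.6, -1.3]
width: 0.0539
```

```bash
python3 - <<'E'
from h import *
to(.4647,-.1775,.13);rot(0);print(get_state()['width'],get_state()['contact_force'])
d=cam('wrist'); cv2.imwrite('pics/w8.png',d['image']); P=cloud(d)
m=(abs(P[...,2]-.073)<.006)&(np.hypot(P[...,0]-.553,P[...,1]+.1765)<.05); q=P[m]; c,r=cv2.minEnclosingCircle(q[:,:2].astype(np.float32)); print(m.sum(),c,r)
E
```

```text
pos [ 0.4447 -0.1773  0.1405] dp units total [ 0.084  0.168 -0.002] tool y yaw -1.24 x axis [-0.021  0.    -1.   ] y.z -0.021
ang units [-0.014 -0.     0.013]
0.053935269812424344 [ 0.79774198  0.64558517 -1.26302344]
2909 (0.5530881881713867, -0.1775922328233719) 0.023278480395674706
```

Call:
{"fn": "arm_command", "kwargs": {
  "series": [
    {"dp": [0,0.06,0],"angular": [-0.014,0,0.013],"gripper": 54},
    {"dp": [0,0.06,0],"angular": [0,0,0],"gripper": 54},
    {"dp": [0,0.05,0],"angular": [0,0,0],"gripper": 54},
    {"dp": [0,0,0],"angular": [0,0,0],"gripper": 54},
    {"dp": [0,0,0],"angular": [0,0,0],"gripper": 54},
    {"dp": [0,0,0],"angular": [0,0,0],"gripper": 54},
    {"dp": [0,0,0],"angular": [0,0,0],"gripper": 54},
    {"dp": [0,0,0],"angular": [0,0,0],"gripper": 54}
  ]
}}

```text
clock: 16.75
position: [0.4661, -0.1776, 0.14]
ee_rot: [0.501, 0.499, 0.501, -0.499]
contact_force: [0.1, -0.1, -0.8]
width: 0.0543
```

```bash
cat > chk.py <<'E'
from h import *
to(.465,-.1785,.029);rot(0);print(get_state()['width'],get_state()['contact_force'])
d=cam('wrist'); T=tool(); P=cloud(d); cv2.imwrite('pics/now.png',d['image'])
m=(abs(P[...,2]-.073)<.006)&(np.hypot(P[...,0]-.553,P[...,1]+.1775)<.035); q=P[m]
if len(q):
    c,r=cv2.minEnclosingCircle(q[:,:2].astype(np.float32)); c=np.array([*c,.047]); print('cup',len(q),c,r,'in tool',((c-T[:3,3])@T[:3,:3]).round(4))
hsv=cv2.cvtColor(d['image'],cv2.COLOR_BGR2HSV)
m=((hsv[...,1]>170)&((hsv[...,0]<8)|(hsv[...,0]>172))&(hsv[...,2]>80))
v,u=np.nonzero(m&(np.arange(480)[:,None]<200)); q=(P[v,u]-T[:3,3])@T[:3,:3]
for s in(u<320,u>=320): print(s.sum(),np.percentile(q[s],[2,50,98],axis=0).round(4))
E
python3 chk.py
```

```text
pos [ 0.4661 -0.1776  0.14  ] dp units total [ 0.925 -0.009  0.008] tool y yaw 0.21 x axis [ 0.  0. -1.] y.z 0.0
ang units [ 0.002 -0.    -0.   ]
0.05426687853464567 [ 0.12328081 -0.07771145 -0.83088716]
cup 2941 [ 0.55330282 -0.17762218  0.047     ] 0.02336793951690197 in tool [0.093  0.0872 0.0004]
4236 [[-0.0353  0.0727 -0.0416]
 [-0.0312  0.0902 -0.0363]
 [-0.0166  0.1056 -0.03  ]]
2199 [[-0.0357  0.0727  0.0306]
 [-0.0341  0.0823  0.0366]
 [-0.0209  0.104   0.0424]]
```

View pics/now.png

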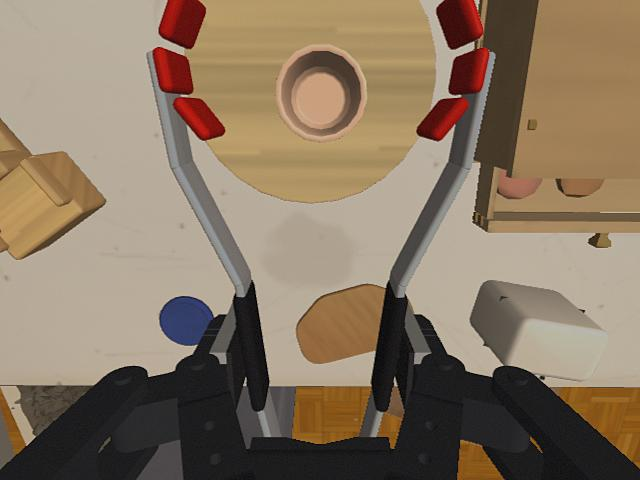

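The cup lip at (321,92) is centred between the open jaws at (174,70) and (470,70); the timer and tile are clear. Descending.

Call:
{"fn": "arm_command", "kwargs": {
  "series": [
    {"dp": [0.08,0,0],"angular": [0,0,0],"gripper": 54},
    {"dp": [0.1,0,0],"angular": [0,0,0],"gripper": 54},
    {"dp": [0.1,0,0],"angular": [0,0,0],"gripper": 54},
    {"dp": [0.1,0,0],"angular": [0,0,0],"gripper": 54},
    {"dp": [0.06,0,0],"angular": [0,0,0],"gripper": 54},
    {"dp": [0,0,0],"angular": [0,0,0],"gripper": 54},
    {"dp": [0,0,0],"angular": [0,0,0],"gripper": 54},
    {"dp": [0,0,0],"angular": [0,0,0],"gripper": 54}
  ]
}}

```text
clock: 17.8
position: [0.4656, -0.1774, 0.0828]
ee_rot: [0.5, 0.499, 0.501, -0.499]
contact_force: [-0.3, 0.4, -1.9]
width: 0.0543
```

```bash
python3 chk.py
```

```text
pos [ 0.4656 -0.1774  0.0828] dp units total [ 0.448 -0.005  0.01 ] tool y yaw 0.2 x axis [-0.001  0.001 -1.   ] y.z -0.001
ang units [ 0.002 -0.001  0.001]
0.05431702693104453 [-0.251042    0.41824897 -1.89022728]
cup 5985 [ 0.55332917 -0.17746286  0.047     ] 0.023348797112703323 in tool [0.0357 0.0877 0.0004]
4236 [[-0.0351  0.0727 -0.0416]
 [-0.031   0.0903 -0.0363]
 [-0.0165  0.1055 -0.0301]]
2087 [[-0.0356  0.0726  0.0306]
 [-0.034   0.0847  0.0368]
 [-0.0218  0.1039  0.0423]]
```

Centred within about 1 mm; descend the rest (57 mm = 0.47 units).

Call:
{"fn": "arm_command", "kwargs": {
  "series": [
    {"dp": [0.07,0,0],"angular": [0,0,0],"gripper": 54},
    {"dp": [0.08,0,0],"angular": [0,0,0],"gripper": 54},
    {"dp": [0.08,0,0],"angular": [0,0,0],"gripper": 54},
    {"dp": [0.08,0,0],"angular": [0,0,0],"gripper": 54},
    {"dp": [0.08,0,0],"angular": [0,0,0],"gripper": 54},
    {"dp": [0.07,0,0],"angular": [0,0,0],"gripper": 54},
    {"dp": [0,0,0],"angular": [0,0,0],"gripper": 54},
    {"dp": [0,0,0],"angular": [0,0,0],"gripper": 54}
  ]
}}

```text
clock: 18.85
position: [0.4656, -0.1774, 0.0234]
ee_rot: [0.5, 0.499, 0.502, -0.499]
contact_force: [1.1, 0.1, -1.0]
width: 0.0544
```

```bash
python3 chk.py
```

```text
pos [ 0.4656 -0.1774  0.0234] dp units total [-0.046 -0.005  0.009] tool y yaw 0.2 x axis [-0.002  0.001 -1.   ] y.z -0.002
ang units [ 0.002 -0.001  0.001]
0.05444875286123099 [ 1.07778842  0.12397571 -1.04892985]
cup 12202 [ 0.55321193 -0.17745295  0.047     ] 0.023371418938040733 in tool [-0.0237  0.0876  0.0004]
4213 [[-0.0352  0.0728 -0.0414]
 [-0.0311  0.0904 -0.0363]
 [-0.0166  0.1057 -0.03  ]]
1829 [[-0.0357  0.0727  0.0311]
 [-0.0341  0.0872  0.0375]
 [-0.0252  0.1042  0.0426]]
```

Call:
{"fn": "arm_command", "kwargs": {
  "series": [
    {"dp": [-0.02,0,0],"angular": [0,0,0],"gripper": 50},
    {"dp": [0,0,0],"angular": [0,0,0],"gripper": 46},
    {"dp": [0,0,0],"angular": [0,0,0],"gripper": 42},
    {"dp": [0,0,0],"angular": [0,0,0],"gripper": 39},
    {"dp": [0,0,0],"angular": [0,0,0],"gripper": 36},
    {"dp": [0,0,0],"angular": [0,0,0],"gripper": 32},
    {"dp": [0,0,0],"angular": [0,0,0],"gripper": 28},
    {"dp": [0,0,0],"angular": [0,0,0],"gripper": 28}
  ],
  "grip_force": 45
}}

```text
clock: 19.9
position: [0.4662, -0.1778, 0.0274]
ee_rot: [0.501, 0.499, 0.501, -0.499]
contact_force: [-0.3, 0.4, -1.6]
width: 0.0381
```

```bash
python3 chk.py
```

```text
pos [ 0.4662 -0.1778  0.0274] dp units total [-0.014 -0.01   0.006] tool y yaw 0.21 x axis [ 0.001 -0.    -1.   ] y.z 0.001
ang units [ 0.002  0.    -0.   ]
0.03813733467840625 [-0.28094599  0.40009383 -1.63730103]
cup 10808 [ 0.55591059 -0.17736129  0.047     ] 0.023428449407219887 in tool [-0.0196  0.0897 -0.0001]
115 [[-0.0439  0.0724 -0.028 ]
 [-0.0312  0.0894 -0.0274]
 [-0.03    0.0946 -0.0194]]
316 [[-0.0333  0.0721  0.0191]
 [-0.0313  0.0866  0.0272]
 [-0.0298  0.0944  0.0286]]
```

Width 38.1 mm matches the cup held. Lift.

Call:
{"fn": "arm_command", "kwargs": {
  "series": [
    {"dp": [-0.04,0,0],"angular": [0,0,0],"gripper": 28},
    {"dp": [-0.08,0,0],"angular": [0,0,0],"gripper": 28},
    {"dp": [-0.1,0,0],"angular": [0,0,0],"gripper": 28},
    {"dp": [-0.15,0,0],"angular": [0,0,0],"gripper": 28},
    {"dp": [-0.2,0,0],"angular": [0,0,0],"gripper": 28},
    {"dp": [-0.25,0,0],"angular": [0,0,0],"gripper": 28},
    {"dp": [-0.2,0,0],"angular": [0,0,0],"gripper": 28},
    {"dp": [-0.1,0,0],"angular": [0,0,0],"gripper": 28}
  ]
}}

```text
clock: 20.95
position: [0.4654, -0.1773, 0.1694]
ee_rot: [0.501, 0.499, 0.501, -0.499]
contact_force: [0.5, -0.3, -3.6]
width: 0.0382
```

```bash
cat > chk2.py <<'E'
from h import *
rot(0); print(get_state()['width'],get_state()['contact_force'])
d=cam('wrist'); T=tool(); P=cloud(d); cv2.imwrite('pics/now.png',d['image'])
L=(P-T[:3,3])@T[:3,:3]
m=(np.hypot(L[...,1]-.089,L[...,2])<.035)&(L[...,0]<-.02)&(L[...,0]>-.07)&(np.arange(480)[:,None]<200); q=L[m]
top=np.percentile(q[:,0],1); q=q[q[:,0]<top+.012]; rim=q[np.hypot(q[:,1]-.089,q[:,2])>.018]
A=np.c_[rim[:,1:],np.ones(len(rim))]; f=np.linalg.lstsq(A,rim[:,0],rcond=None)[0]
c,r=cv2.minEnclosingCircle(rim[:,1:].astype(np.float32)); print('lip in tool x',top.round(4),'yz',c,r,'tilt slopes',f.round(3),'bat view lip z world',(T[:3,3]+T[:3,:3]@[top,c[0],c[1]]).round(3))
E
python3 chk2.py
```

```text
ang units [ 0.002  0.    -0.   ]
0.03821689508867641 [ 0.51094873 -0.25209947 -3.58367708]
lip in tool x -0.0486 yz (0.08915410935878754, -0.00032788151293061674) 0.023348936811089516 tilt slopes [ 0.08  -0.01  -0.052] bat view lip z world [ 0.555 -0.177  0.219]
```

Call:
{"fn": "arm_command", "kwargs": {
  "series": [
    {"dp": [0,0,-0.1],"angular": [0,0,0],"gripper": 28},
    {"dp": [0,0,-0.2],"angular": [0,0,0],"gripper": 28},
    {"dp": [0,0,-0.25],"angular": [0,0,0],"gripper": 28},
    {"dp": [0,0,-0.25],"angular": [0,0,0],"gripper": 28},
    {"dp": [0,0,-0.25],"angular": [0,0,0],"gripper": 28},
    {"dp": [0,0,-0.25],"angular": [0,0,0],"gripper": 28},
    {"dp": [0,0,-0.25],"angular": [0,0,0],"gripper": 28},
    {"dp": [0,0,-0.25],"angular": [0,0,0],"gripper": 28}
  ]
}}

```text
clock: 22.0
position: [0.4579, 0.05, 0.1629]
ee_rot: [0.495, 0.498, 0.505, -0.502]
contact_force: [-0.1, -0.2, -1.6]
width: 0.038
```

Call:
{"fn": "arm_command", "kwargs": {
  "series": [
    {"dp": [0,0,-0.25],"angular": [0,0,0],"gripper": 28},
    {"dp": [0,0,-0.25],"angular": [0,0,0],"gripper": 28},
    {"dp": [0,0,-0.25],"angular": [0,0,0],"gripper": 28},
    {"dp": [0,0,-0.25],"angular": [0,0,0],"gripper": 28},
    {"dp": [0,0,-0.25],"angular": [0,0,0],"gripper": 28},
    {"dp": [0,0,-0.2],"angular": [0,0,0],"gripper": 28},
    {"dp": [0,0,-0.1],"angular": [0,0,0],"gripper": 28},
    {"dp": [0,0,0],"angular": [0,0,0],"gripper": 28}
  ]
}}

```text
clock: 23.0
position: [0.446, 0.247, 0.1547]
ee_rot: [0.491, 0.49, 0.511, -0.507]
contact_force: [0.6, 0.9, -2.3]
width: 0.0379
```

```bash
cat > bas.py <<'E'
from h import *
from scipy.optimize import least_squares
d=cam('wrist'); P=cloud(d); 
m=(abs(P[...,2]-.06)<.004)&(np.hypot(P[...,0]-.555,P[...,1]-.35)<.13); q=P[m][:,:2]
f=least_squares(lambda p:np.hypot(q[:,0]-p[0],q[:,1]-p[1])-.081,[.555,.35],loss='soft_l1',f_scale=.003); print('basin',len(q),f.x,np.median(abs(f.fun)),q.min(0),q.max(0))
E
python3 chk2.py; python3 bas.py; python3 -c "
from h import *
to(.466,.35,.17)"
```

```text
ang units [ 0.003 -0.003  0.023]
0.037948229881107326 [ 0.61604633  0.91935165 -2.25492658]
lip in tool x -0.0498 yz (0.08985988050699234, -0.0007231853669509292) 0.023482978343963623 tilt slopes [ 0.1   -0.021 -0.055] bat view lip z world [0.538 0.247 0.201]
basin 2243 [0.55455359 0.3586961 ] 0.0009762185888340241 [0.47085591 0.29080745] [0.52708521 0.43272969]
pos [0.4462 0.246  0.1549] dp units total [-0.128  0.164 -0.866] tool y yaw 0.23 x axis [-0.037  0.004 -0.999] y.z -0.037
```

Call:
{"fn": "arm_command", "kwargs": {
  "series": [
    {"dp": [-0.02,0.03,-0.1],"angular": [0,0,0.01],"gripper": 28},
    {"dp": [-0.03,0.03,-0.15],"angular": [0,0,0.013],"gripper": 28},
    {"dp": [-0.03,0.03,-0.2],"angular": [0,0,0],"gripper": 28},
    {"dp": [-0.03,0.03,-0.2],"angular": [0,0,0],"gripper": 28},
    {"dp": [-0.03,0.03,-0.16],"angular": [0,0,0],"gripper": 28},
    {"dp": [0,0.02,-0.1],"angular": [0,0,0],"gripper": 28},
    {"dp": [0,0,0],"angular": [0,0,0],"gripper": 28},
    {"dp": [0,0,0],"angular": [0,0,0],"gripper": 28}
  ]
}}

```text
clock: 24.1
position: [0.4689, 0.3565, 0.1736]
ee_rot: [0.499, 0.503, 0.499, -0.499]
contact_force: [-0.0, 0.5, -2.4]
width: 0.0378
```

```bash
python3 chk2.py; python3 bas.py; python3 -c "
from h import *
to(.4655,.358,.17)"
```

```text
ang units [-0.003 -0.003 -0.003]
0.037825463625694326 [-0.02821409  0.47311907 -2.40990264]
lip in tool x -0.0498 yz (0.08991260081529617, -0.0002767906407825649) 0.02337092161178589 tilt slopes [ 0.105 -0.006 -0.055] bat view lip z world [0.559 0.356 0.224]
basin 4305 [0.55371245 0.35983263] 0.001942760028368573 [0.47109561 0.27833144] [0.61127786 0.47380764]
pos [0.4689 0.3564 0.1736] dp units total [ 0.03  -0.029 -0.013] tool y yaw -0.26 x axis [ 0.005  0.005 -1.   ] y.z 0.005
```

Call:
{"fn": "arm_command", "kwargs": {
  "series": [
    {"dp": [0,0,0],"angular": [0,0,0],"gripper": 28},
    {"dp": [0,0,0],"angular": [0,0,0],"gripper": 28},
    {"dp": [0,0,0],"angular": [0,0,0],"gripper": 28},
    {"dp": [0,0,0],"angular": [0,0,0],"gripper": 28},
    {"dp": [0,0,0],"angular": [0,0,0],"gripper": 28},
    {"dp": [0,0,0],"angular": [0,0,0],"gripper": 28},
    {"dp": [0,0,0],"angular": [0,0,0],"gripper": 28},
    {"dp": [0,0,0],"angular": [0,0,0],"gripper": 28}
  ]
}}

```text
clock: 25.2
position: [0.4688, 0.3552, 0.1737]
ee_rot: [0.499, 0.504, 0.499, -0.499]
contact_force: [-0.4, 0.2, -1.8]
width: 0.0381
```

```bash
python3 chk2.py; python3 - <<'E'
from h import *
print(abs(get_state()['qd']).max())
d=cam('scene'); a=cv2.imread('pics/scene0.png')
for n,b in [('tile',(388,228,412,248)),('timer',(432,160,464,192)),('jar',(210,355,260,420)),('bottle',(130,265,182,352))]:
    x=d['image'][b[1]:b[3],b[0]:b[2]].astype(int)-a[b[1]:b[3],b[0]:b[2]]; print(n,abs(x).mean())
cv2.imwrite('pics/end.png',d['image'])
E
```

```text
ang units [-0.004 -0.003 -0.003]
0.0380627330227034 [-0.37641787  0.21603682 -1.80206655]
lip in tool x -0.0498 yz (0.0900035873055458, -0.00014470396854449064) 0.02346348576247692 tilt slopes [ 0.108 -0.004 -0.056] bat view lip z world [0.559 0.355 0.224]
0.001600014124333406
tile 0.9416666666666667
timer 1.0130208333333333
jar 1.4903589743589745
bottle 2.2486737400530505
```

View pics/end.png

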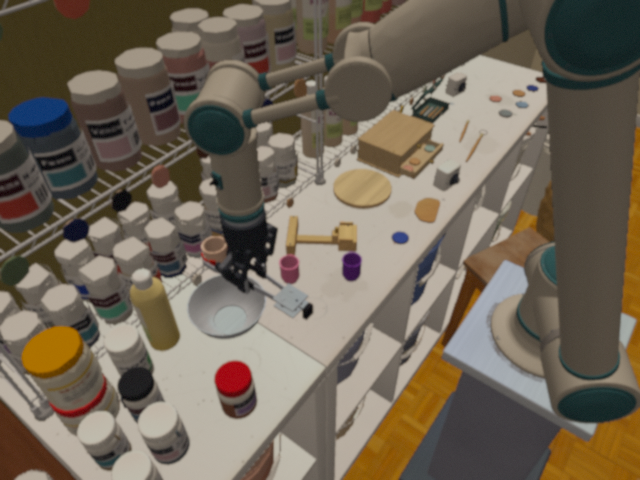

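The end view shows the cup at (214,250) held in the jaws above the basin (228,305), the bat and rest empty, and the bystanders unmoved. Handing in.

```bash
python3 -c "
from rig import sign_off; print(sign_off())"
```

```text
the job is handed in; nothing more can be done
None
```

I finished the job and handed it in at about 25 s of the 72 s allowed; the hand-in gives no verdict.

I pushed the lock tab until it met its stop (about 10 N) and the tongs sprang open. I picked them up by the grips at 54 mm wide and lowered the open jaws over the clay cup. The grips closed to 38.1 mm, which matches the width given for jaws on the cup. I then lifted the cup and carried it over the basin.

**Last checks:**
- **Position:** the cup is about 6 mm from the basin's axis, with its foot about 105 mm above the rim.
- **Tilt:** the lip plane reads about 0.11 rad, inside the 0.3 rad limit. It read 0.08 rad after the lift and 0.10 to 0.11 rad from the carry on, so the cup leans slightly.
- **Stillness:** joint speeds are near zero and the cup's position in the tool did not change over the last second.
- **Bystanders:** the bottle, jar, tile and timer look unchanged in the scene picture.

**Disagreements:**
- **Basin centre:** two fits differ by about 1 mm.
- **Drift before the push:** the tool drifted about 11 mm sideways on its way down behind the lock tab. I corrected that before pushing.

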